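# Swing the slide tray over the light panel

### The arm

A 7-joint arm with a two-finger parallel gripper is mounted at the origin on the work surface. World frame = base frame: x ahead of the robot, y to its left, z up, the work surface at z = 0. Lengths are in m, angles in rad, forces in N, time in s.
With the tool pointing down it reaches from about 0.425 to 0.875 m from the base axis. Payload 8.4 kg.
Tool frame: the origin (TCP) lies at the very end of the fingers, on their centre line; the grasp point (between the pads) lies 19 mm behind it (ctrl.hold_point_z is the distance from the TCP to the grasp point, in m); z points along the fingers, y is the line along which they close (so a half turn about z gives the same grasp; the last joint's range is limited). The gripper opens to 85 mm and grips with 20 to 120 N. Pads are 22 mm wide; open, the fingers measure 114 mm over their backs; the gripper's body (76 mm by 85 mm) begins 54 mm behind the grasp point. The pads swing forward as they close: fully open they stand 13 mm farther back than shut.
Start: joints at [1.188, 0.333, 0.04, 1.465, -0.013, 1.343, -0.059], TCP at [0.182, -0.624, 0.204] pointing down, gripper open.
Joint ranges: [-2.58, 2.58], [-0.38, 2.09], [-1.3, 1.39], [0.25, 2.4], [-1.5, 4.64], [0.08, 2.09], [-2.65, 2.65]. Speed limits (rad/s): [2.22, 2.22, 2.79, 2.79, 3.14, 3.14, 3.14].

### API

Orientations are given as a 3x3 rotation matrix whose columns are the frame's x, y, z axes.
In Python, from station import ctrl, optics gives the robot as it stands.
- The arm moves only by the tool arm_command, never from a script. Its argument "increments" is one flat list of numbers, 6 for each row, row after row: the shift along the tool's x, y, z in cm, then the turn, a rotation vector about the tool's x, y, z in rad. A call has 1 to 20 rows; each row shifts and turns the commanded pose from where the row before left it, along the tool's axes as they then stand; what a row does not reach is not made up. A row lasts 1/8 s, in which the tool goes at most 62.5 mm and 10.7 degrees, less where a joint would pass 70% of its speed; a pose out of reach is approached as far as the arm can. A call is refused whole if a number of a shift passes 6.25 or a number of a turn 0.188, either way. A call with a gripper value outside its range is refused whole. "claw" is the finger opening in cm, from 0 to 8.54, set as the call begins (left out, the last holds). The fingers move at their own pace and stop on an object; "squeeze" is the grip in N (left out, the last holds). Time passes only in rows, so rows that do not move let the fingers close. It gives the time, the measured TCP pose, the force, the opening and the grip force at its end, in the units of the state.
- ctrl.observe(): the state, without advancing time (a new reading comes with each control period).
- optics.read_camera(name): name is "scene" or "top"; returns the picture (480x640x3 uint8, red, green, blue); there is no depth.
- optics.calibration(name): a dict with "K" (3x3 intrinsics, pixels), "rvec" (rotation vector, rad) and "tvec" (3), from world to camera coordinates, as OpenCV has them. Camera axes: x right, y down, z forward; pixel columns grow to the right and rows downward; lengths in m; the calibration is good to about 2 mm. A picture is of the moment at which its call begins. calibration takes no time and is no camera call.
- ctrl.hand_in(): hands the job in; it is judged then, once.
The state is a dict: "time_s": time; "qpos": joint angles; "joint_velocities": joint speeds; "joint_efforts": joint torques, N m; "tool_pos": TCP position; "tcp_rot": TCP orientation; "force": force on the tool from outside, world axes, zero at the start; "torque": the same for the moment, N m; "opening": finger opening in m; "grip_force": force on a finger pad.
Only numpy, scipy, OpenCV 4.12 (cv2) and the standard library are available. Lean on these libraries where they do the work, as an engineer would, in place of code of your own. Each camera call takes 0.05 s, during which the arm holds its last target. There are 200 camera calls.

### The job

Push the tray of microscope slides near its free corner so that it swings round on its pin until it lies squarely over the white light panel, its long sides parallel to the panel's, ready for viewing. Leave the tray of vials where it is.

Things in the scene. Friction and masses are not known exactly. Their poses are not given: they have to be found in the camera images.
- slide_tray: Open steel tray with six glass slides, 223 x 88 mm, underside 14 mm and rim 40 mm above the bench; turns on a pin near one corner. Origin on the pin axis at bench level, x along the long side to the free end, z up: it spans x -18 to 205, y -20 to 68 mm. It starts 28 to 85 degrees anticlockwise (from above) of the panel's heading, so push its y = 68 mm side, e.g. near x = 170 mm.
- pin (a point): Middle of the top of the upright steel pin on which the slide tray turns, 56 mm above the bench; head 18 mm wide, foot 56 mm wide and 12 mm high. The tray turns level, stiffly (about 1.5 N at its far end moves it) and stays where it is left.
- light_panel: Fixed flat light panel, white top in a grey frame, 190 x 128 mm, 10 mm high; the tray passes 4 mm above it. Origin on the same pin axis at bench level, x along its long side away from the pin: it spans x 35 to 225, y -40 to 88 mm. With the tray squarely over it their axes coincide and 20 mm of panel shows along both long sides and the free end.
- vial_tray_end (a point): Middle of the free end's rim of the other tray, to be left alone: same size, on its own pin, with ten brown vials with black caps (65 mm high above the bench) and no panel. This point is 205 mm along x and 24 mm along y from its pin, 40 mm up; axes as for the slide tray.
Not all that is in view belongs to the job. Leave any green or turquoise look-alike of the part that bears slide_tray alone.

How it is judged:
At the end, for the whole second after the job is handed in: The slide tray is at rest with its long sides within 10 degrees of parallel to the light panel's, so that it lies over the panel (angle between the x axis of slide_tray and the x axis of light_panel, either way round below 0.175 rad and angular speed of slide_tray below 0.05 rad/s); the robot touches nothing.
It fails at once if the tray of vials is moved by more than 15 mm at its free end (distance of vial_tray_end from where it was at the start of the episode above 0.015 m).
It also fails if it takes over 35 s, if anything falls off the work surface, if the arm or the gripper's body presses on something with over 40 N, if the wrist force passes 120 N, or if a joint passes its speed limit or range.

## Working session

There is one attempt and no reset: what is moved stays moved. The work goes in short steps, Python scripts to look and compute and a tool call to move; the robot and the scene stay as the last step left them, time stands still between calls to the robot, and variables do not carry over. Pictures are saved under pics/ and viewed, at most 10 in all, crops included, and the job is handed in when it is done.

Besides the shell and the picture viewer there is one more tool, called after "Request:" as name(argument=value, ...) on one line, values as JSON. arm_command: Moves the arm, as the interface text tells. Its arguments: {"type":"object","properties":{"increments":{"type":"array"},"claw":{"type":"number"},"squeeze":{"type":"number"}},"required":["increments"]}

```bash
mkdir -p pics; cat > h.py <<'E'
import numpy as np, cv2
from station import ctrl, optics
def ray(name,px,z):
    c=optics.calibration(name); R,_=cv2.Rodrigues(np.array(c["rvec"],float)); t=np.array(c["tvec"],float).ravel()
    d=R.T@np.linalg.inv(np.array(c["K"]))@np.array([px[0],px[1],1.]); o=-R.T@t
    return o+d*(z-o[2])/d[2]
def proj(name,p):
    c=optics.calibration(name); return cv2.projectPoints(np.array(p,float).reshape(-1,1,3),np.array(c["rvec"],float),np.array(c["tvec"],float),np.array(c["K"],float),None)[0].reshape(-1,2)
def snap(name,f):
    im=optics.read_camera(name); cv2.imwrite(f"pics/{f}.png",im[:,:,::-1]); return im
E
python3 - <<'E'
from h import *
snap("top","top0"); snap("scene","scene0"); s=ctrl.observe(); print(s["time_s"],s["tool_pos"],np.round(s["tcp_rot"],3))
E
```

```text
0.1 [ 0.18187021 -0.62356529  0.20310882] [[ 0.96   0.28  -0.   ]
 [ 0.28  -0.96   0.001]
 [-0.    -0.001 -1.   ]]
```

View pics/top0.png

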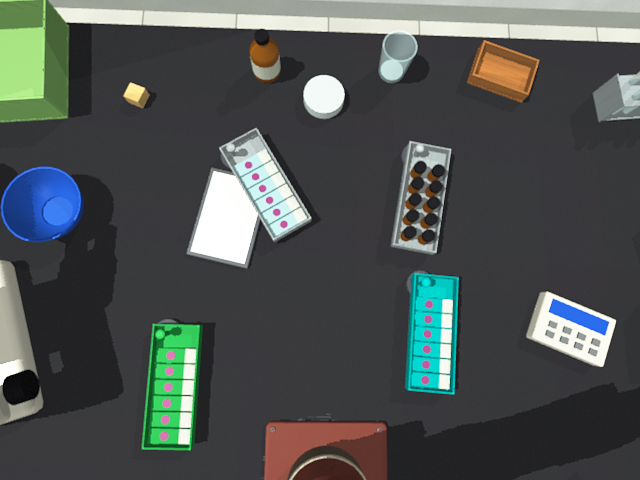

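View pics/scene0.png

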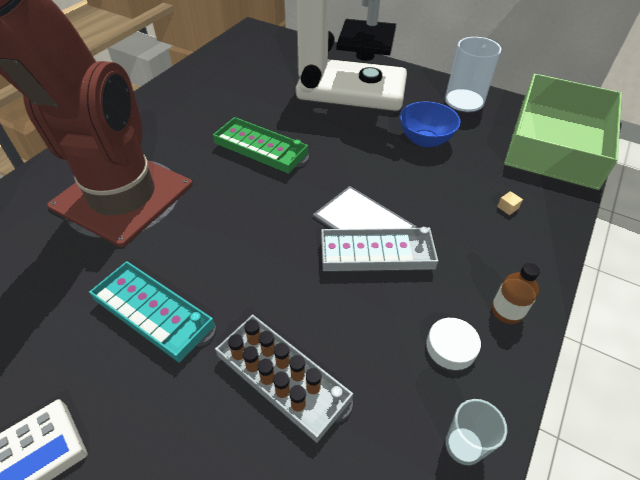

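Candidates in the top view: the steel tray with slides at (265,185), the green look-alike at (172,386), the turquoise look-alike at (433,333) and the vial tray at (422,197). I choose the steel one at (265,185): it has the slides, its pin is at (235,148), and it sits beside the white panel at (225,220).

```bash
cat >> h.py <<'E'
def panel(im):
    m=(im.min(2)>200).astype(np.uint8); return m
def ang(v): return np.degrees(np.arctan2(v[1],v[0]))
E
python3 - <<'E'
from h import *
im=cv2.imread("pics/top0.png")
cv2.imwrite("pics/crop0.png",cv2.resize(im[110:290,160:330],None,fx=3.3,fy=3.3,interpolation=cv2.INTER_CUBIC))
c=optics.calibration("top"); R,_=cv2.Rodrigues(np.array(c["rvec"])); print("cam",-R.T@np.array(c["tvec"]).ravel())
P=lambda x,y,z:ray("top",(x,y),z)[:2]
a,b=P(213,170,.01),P(188,254,.01); print("panel side",a,b,ang(b-a), "short",P(247,266,.01), ang(P(247,266,.01)-b))
q=[P(*p,.04) for p in [(258,130),(310,217),(275,240),(221,147)]]
print("tray",q,ang(q[1]-q[0]),ang(q[2]-q[3]),[np.linalg.norm(q[i]-q[i-1]) for i in range(4)])
print("vial",[P(*p,.04) for p in [(450,149),(437,253),(392,246)]])
print(proj("top",[ctrl.observe()["tool_pos"]]))
E
```

```text
cam [0.31228313 0.04434896 0.90817542]
panel side [0.61445329 0.24185806] [0.43586429 0.28201614] 167.3270798008628 short [0.4137098  0.16228223] -100.48293680160727
tray [array([0.69311252, 0.14791742]), array([0.51134414, 0.03700744]), array([0.46307935, 0.10542818]), array([0.65388488, 0.22179751])] -148.6096254449556 -148.62163396342595 [np.float64(0.0836485250474152), np.float64(0.2129337199280392), np.float64(0.08373105044857157), np.float64(0.2234917727005919)]
vial [array([ 0.66342721, -0.25227857]), array([ 0.44349392, -0.21803669]), array([ 0.45581426, -0.12770683])]
[[729.32834346 408.5426129 ]]
```

View pics/crop0.png

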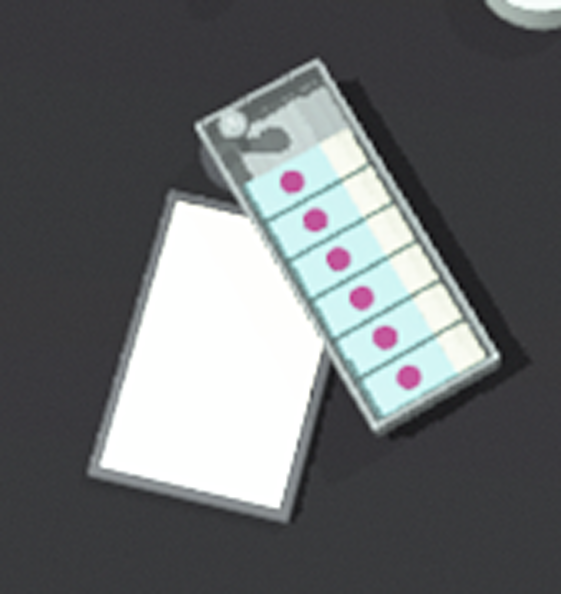

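The crop confirms the steel slide tray over the white panel. The tray's y = 68 side runs from about (257,129) to (311,218), the pin head is at (230,147), and the free panel corners are (212,168), (187,253) and (248,268). The tray heading is about 211° and the panel's about 168°, so it must turn about 43° clockwise. I'll close the fingers and travel high to beside the tray.

Request:
arm_command(increments=[3.4,-3.1,0,0,0,0,3.4,-3.1,0,0,0,0,3.4,-3.1,0,0,0,0,3.4,-3.1,0,0,0,0,3.4,-3.1,0,0,0,0,3.4,-3.1,0,0,0,0,3.4,-3.1,0,0,0,0,3.4,-3.1,0,0,0,0,3.4,-3.1,0,0,0,0,3.4,-3.1,0,0,0,0,3.4,-3.1,0,0,0,0,3.4,-3.1,0,0,0,0,3.4,-3.1,0,0,0,0,3.4,-3.1,0,0,0,0,3.4,-3.1,0,0,0,0,3.4,-3.1,0,0,0,0,0,0,0,0,0,-0.135,0,0,0,0,0,-0.135,0,0,0,0,0,0], claw=0)

```text
time_s: 2.48
tool_pos: [0.5651, 0.0045, 0.2035]
tcp_rot: [[0.851, 0.525, -0.001], [0.525, -0.851, 0.0], [-0.001, -0.001, -1.0]]
force: [0.5, -0.1, 0.4]
opening: -0.0
grip_force: 0.0
```

```bash
cat >> h.py <<'E'
def go(p,yaw=None):
    s=ctrl.observe(); R=np.array(s["tcp_rot"]); d=np.array(p)-s["tool_pos"]
    print("tool yang",round(ang(R[:,1]),1),"pos",np.round(s["tool_pos"],4),"cm tool",np.round(R.T@d*100,2),"t",s["time_s"])
E
python3 - <<'E'
from h import *
P=lambda x,y,z:ray("top",(x,y),z)[:2]
pin=P(230.3,147.3,.056); print("pin head",pin)
c=[P(*p,.01) for p in [(212.1,168.5),(187.3,253.3),(247.9,267.6)]]
print("panel",ang(c[1]-c[0]),ang(c[2]-c[1])+270)
h=np.radians(ang(c[1]-c[0])); X=np.array([np.cos(h),np.sin(h)]);Y=np.array([-X[1],X[0]])
print("pin from panel",c[1]-.225*X+.04*Y)
q=[P(*p,.04) for p in [(219.7,148.2),(257,128.8),(310.6,218.2),(274.5,240.3)]]
print("tray",ang(q[2]-q[1]),ang(q[3]-q[0]),q)
h=np.radians(ang(q[2]-q[1])); X=np.array([np.cos(h),np.sin(h)]);Y=np.array([-X[1],X[0]])
print("pin from tray",np.mean(q,0)-.0935*X-.024*Y)
print(ctrl.observe()["force"]); go([.563,.010,.024])
E
```

```text
pin head [0.6474997  0.19995825]
panel 167.62081590702698 167.7381991375525
pin from panel [0.64845871 0.19620581]
tray -148.53042915108628 -148.01193844882562 [array([0.65122394, 0.22429637]), array([0.69568067, 0.15007717]), array([0.50890826, 0.03575929]), array([0.46245569, 0.10639555])]
pin from tray [0.64678583 0.19841338]
[ 0.51037088 -0.06177306  0.35356514]
tool yang -58.3 pos [0.5651 0.0045 0.2035] cm tool [ 0.12 -0.57 17.95] t 2.475
```

Request:
arm_command(increments=[0,0,4.5,0,0,0,0,0,4.5,0,0,0,0,0,4.5,0,0,0,0,0,2.5,0,0,0,0,0,1.9,0,0,0,0,-0.8,0,0,0,0,0,-0.8,0,0,0,0,0,-0.8,0,0,0,0,0,-0.8,0,0,0,0,0,0,0,0,0,0])

```text
time_s: 3.72
tool_pos: [0.5484, 0.0325, 0.0254]
tcp_rot: [[0.85, 0.527, 0.001], [0.527, -0.85, 0.0], [0.0, 0.0, -1.0]]
force: [0.1, 0.6, 0.4]
opening: 0.0002
grip_force: 0.0
```

```bash
python3 - <<'E'
from h import *
im=snap("top","top1"); cv2.imwrite("pics/crop1.png",cv2.resize(im[110:290,160:360,::-1],None,fx=3,fy=3))
go([.563,.010,.024])
E
```

```text
tool yang -58.2 pos [0.5486 0.0319 0.0253] cm tool [0.07 2.62 0.13] t 3.775
```

View pics/crop1.png

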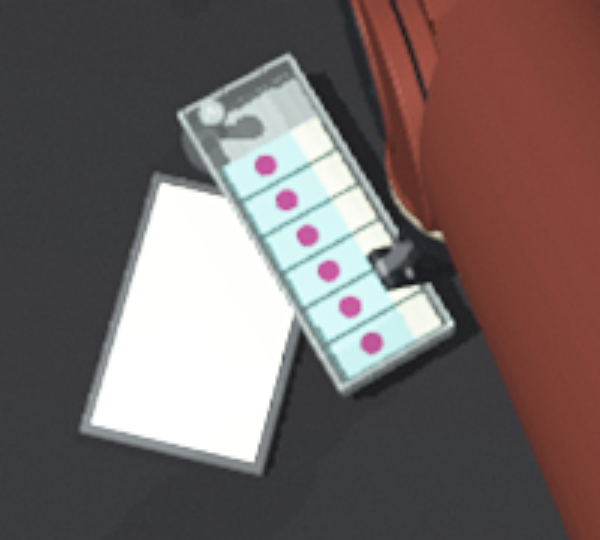

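The crop shows the tray still in place, with the gripper just outside its right side at crop (400,265), near x = 170. Now I'll push it along the arc.

Request:
arm_command(increments=[0,-0.6,0,0,0,0,-0.4,-0.88,0,0,0,0.051,-0.4,-0.88,0,0,0,0.051,-0.4,-0.88,0,0,0,0.051,-0.4,-0.88,0,0,0,0.051,-0.4,-0.88,0,0,0,0.051,-0.4,-0.88,0,0,0,0.051,-0.4,-0.88,0,0,0,0.051,-0.4,-0.88,0,0,0,0.051,-0.4,-0.88,0,0,0,0.051,-0.4,-0.88,0,0,0,0.051,-0.4,-0.88,0,0,0,0.051,0,0,0,0,0,0])

```text
time_s: 5.4
tool_pos: [0.4754, 0.116, 0.025]
tcp_rot: [[1.0, -0.006, -0.0], [-0.006, -1.0, 0.0], [-0.0, -0.0, -1.0]]
force: [0.2, 0.4, -0.4]
opening: -0.0001
grip_force: 0.0
```

```bash
python3 - <<'E'
from h import *
im=snap("top","top2"); cv2.imwrite("pics/crop2.png",cv2.resize(im[110:290,160:360,::-1],None,fx=4,fy=3.3333))
cv2.imwrite("pics/crop2.png",cv2.resize(im[120:290,160:330,::-1],None,fx=3.5,fy=3.5,interpolation=cv2.INTER_CUBIC))
go([.5,.1,.025]); s=ctrl.observe(); print(s["force"])
h=np.radians(167.7); d=s["tool_pos"][:2]-np.array([.6475,.1975]); X=np.array([np.cos(h),np.sin(h)]);Y=np.array([-X[1],X[0]]); print(d@X,d@Y)
E
```

```text
tool yang -90.3 pos [0.4757 0.1154 0.025 ] cm tool [ 2.44  1.53 -0.  ] t 5.45
[0.58833736 0.73554313 0.27636162]
0.15035309563791752 0.11680349047116914
```

View pics/crop2.png

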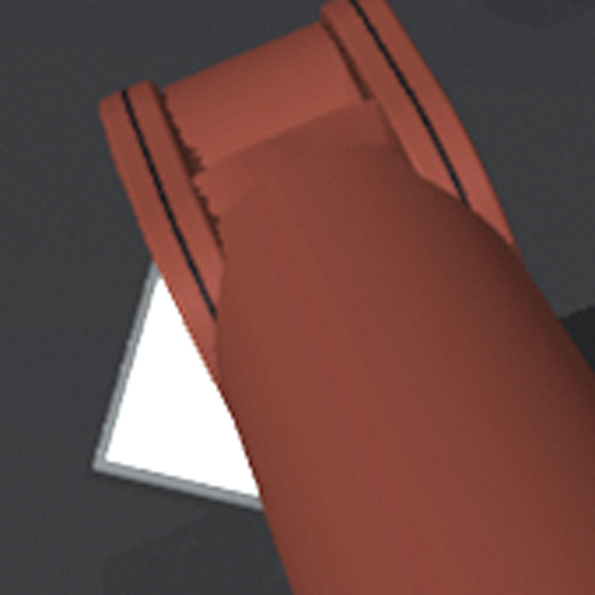

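The arm hides the tray in this view; only the panel's left corner at crop (97,465) shows. I'll finish the arc and check with the scene camera.

Request:
arm_command(increments=[-0.4,-0.88,0,0,0,0.051,-0.4,-0.88,0,0,0,0.051,-0.4,-0.88,0,0,0,0.051,-0.3,-0.7,0,0,0,0.04,0,0,0,0,0,0])

```text
time_s: 6.08
tool_pos: [0.4636, 0.1498, 0.0249]
tcp_rot: [[0.98, -0.197, 0.0], [-0.197, -0.98, 0.0], [-0.0, -0.0, -1.0]]
force: [1.1, 0.4, -0.7]
opening: 0.0001
grip_force: 0.0
```

```bash
python3 - <<'E'
from h import *
im=snap("scene","scene3"); cv2.imwrite("pics/crop3.png",cv2.resize(im[150:310,270:470,::-1],None,fx=3.7,fy=3.7,interpolation=cv2.INTER_CUBIC))
s=ctrl.observe(); print(s["force"],s["tool_pos"],ang(np.array(s["tcp_rot"])[:,1]))
h=np.radians(167.7); d=s["tool_pos"][:2]-np.array([.6475,.1975]); X=np.array([np.cos(h),np.sin(h)]);Y=np.array([-X[1],X[0]]); print(d@X,d@Y)
E
```

```text
[-0.38544307 -0.0015042   0.35738977] [0.46364308 0.1494349  0.02491978] -101.38289664847042
0.16939726009823144 0.08612890610565055
```

View pics/crop3.png

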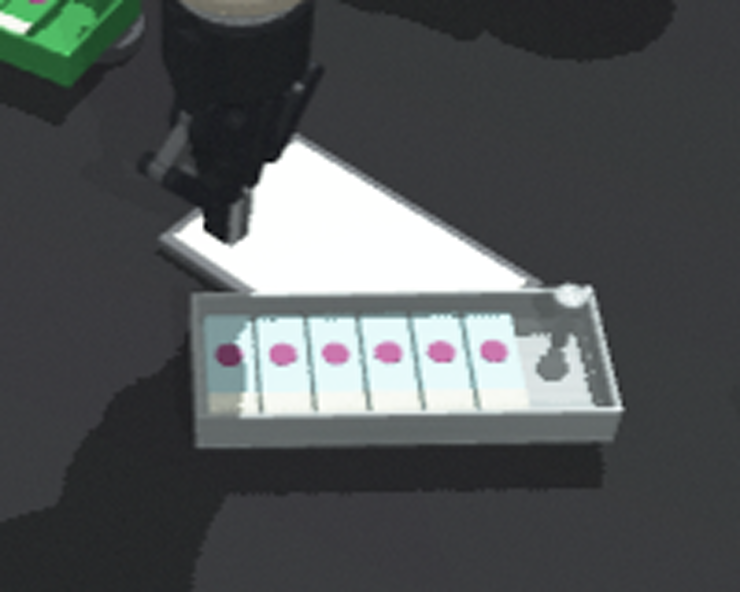

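The scene crop shows the tray unmoved (heading as before). The fingertips, at scene (333,216), are now over the panel on the tray's far side, so they must have passed over it. I'll check the projected TCP against the picture.

```bash
python3 - <<'E'
from h import *
s=ctrl.observe()
print("TCP now scene",proj("scene",[s["tool_pos"]]), "tip ray",[ray("scene",(333,215.5),z) for z in(.015,.025,.045,.06)])
print("TCP at shot1, top",proj("top",[[.5486,.0319,.0253],[.5486,.0319,.1]]))
T=lambda x,y,h:[.6475+x*np.cos(h)-y*np.sin(h),.1975+x*np.sin(h)+y*np.cos(h),.04]
h=np.radians(211.7); k=proj("scene",[T(-.018,-.02,h),T(.205,-.02,h),T(.205,.068,h),T(-.018,.068,h)]); print("start rim scene->crop",(k-[270,150])*3.7)
print(proj("scene",[[.6475,.1975,.056]]))
q=[ray("scene",np.array(p)/3.7+[270,150],.04)[:2] for p in [(192,294),(195,410),(620,408),(597,288)]]; print(q,ang(q[0]-q[3]))
E
```

```text
TCP now scene [[331.33187564 221.91731156]] tip ray [array([0.45325681, 0.17623574, 0.015     ]), array([0.45761316, 0.16764643, 0.025     ]), array([0.46632585, 0.1504678 , 0.045     ]), array([0.47286037, 0.13758383, 0.06      ])]
TCP at shot1, top [[312.73773005 200.94529362]
 [313.48346833 190.68417327]]
start rim scene->crop [[590.30056886 289.61056126]
 [188.59774662 295.27322554]
 [193.99965355 420.91050371]
 [620.87756743 414.28530265]]
[[423.91270815 230.40908827]]
[array([0.46372032, 0.10857467]), array([0.50567951, 0.03846159]), array([0.69664641, 0.15284283]), array([0.65506647, 0.22701333])] -148.2434902932882
```

```bash
python3 - <<'E'
import cv2
im=cv2.imread("pics/scene3.png"); cv2.imwrite("pics/x.png",im)
E
```

```text
(no output)
```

View pics/scene3.png

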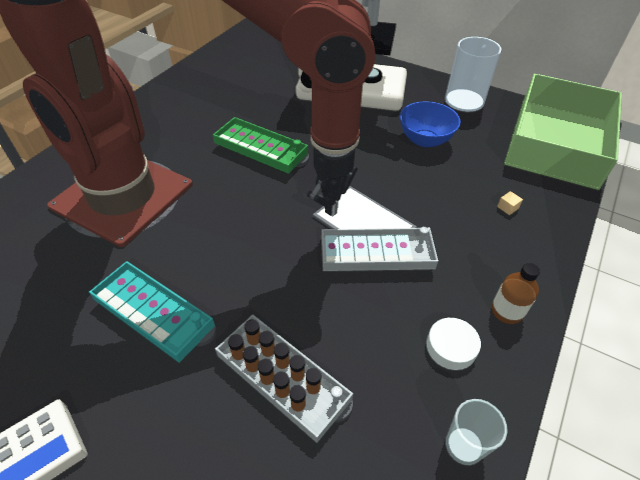

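In scene view (331,204)–(333,216) the fingers stand in front of the white panel; the vial tray at (285,375) is undisturbed. The tip pixel fits the TCP's xy only at z ≈ 0.045, so the shut fingers really end about 2 cm above the reported TCP and cleared the 40 mm rim. I'll go back up and around, then check the tip height.

Request:
arm_command(increments=[0,0,-5,0,0,0,3.0,2.8,0,0,0,0,3.0,2.8,0,0,0,0,3.0,2.8,0,0,0,0,3.0,2.8,0,0,0,0,0,0,0,0,0,-0.188,0,0,0,0,0,-0.188,0,0,0,0,0,-0.188,0,0,0,0,0,-0.188,0,0,2.5,0,0,0,0,0,2.5,0,0,0,0,0,1.0,0,0,0,0,0,0,0,0,0])

```text
time_s: 7.75
tool_pos: [0.5585, 0.0157, 0.0146]
tcp_rot: [[0.853, 0.523, -0.001], [0.523, -0.853, 0.0], [-0.001, -0.001, -1.0]]
force: [0.4, 0.3, -0.1]
opening: 0.0001
grip_force: 0.0
```

```bash
python3 - <<'E'
from h import *
print(ctrl.hold_point_z)
im=snap("scene","scene4"); s=ctrl.observe(); p=s["tool_pos"]; print(p,s["force"],s["opening"])
c=proj("scene",[p,p+[0,0,.02],p+[0,0,.04]]); print(c)
x,y=int(c[0][0])-45,int(c[0][1])-60
v=np.ascontiguousarray(cv2.resize(im[y:y+90,x:x+120,::-1],None,fx=6,fy=6,interpolation=cv2.INTER_CUBIC))
for q in c: cv2.circle(v,tuple(int(a) for a in (q-[x,y])*6),4,(0,0,255),-1)
v=cv2.convertScaleAbs(v,alpha=2,beta=20); cv2.imwrite("pics/crop4.png",v)
E
```

```text
0.0187
[0.55905395 0.01593616 0.0153319 ] [-0.02063737  0.55766672  0.4634683 ] 4.047157063020331e-05
[[340.90630598 287.97630448]
 [341.40551966 281.82067726]
 [341.92215389 275.4502433 ]]
```

View pics/crop4.png

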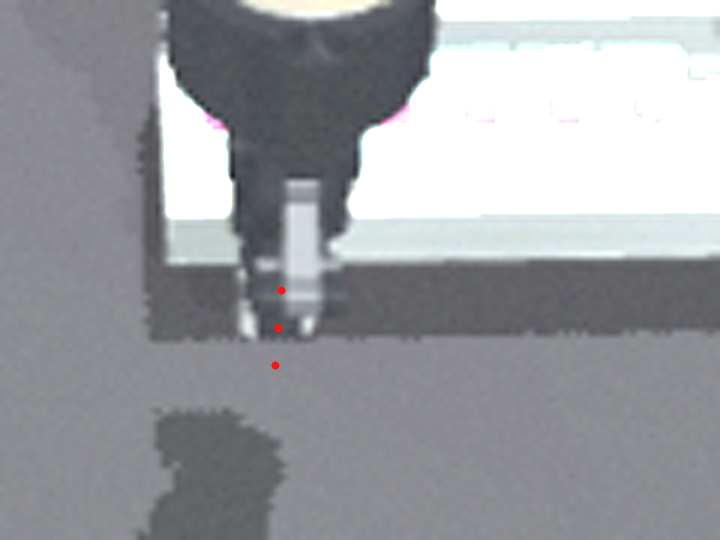

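The tips (crop y ≈ 338) lie between the dots for z = 0.035 and 0.015, at about z ≈ 0.03 against a reported 0.015. The fingers are outside the tray's y = 68 side and below its 40 mm rim. I'll lower slightly and push a short way.

Request:
arm_command(increments=[0,0,0.3,0,0,0,0,-0.8,0,0,0,0,0,-0.8,0,0,0,0,0,-0.9,0,0,0,0,-0.4,-0.88,0,0,0,0.051,-0.4,-0.88,0,0,0,0.051,-0.4,-0.88,0,0,0,0.051,-0.4,-0.88,0,0,0,0.051,0,0,0,0,0,0])

```text
time_s: 8.93
tool_pos: [0.515, 0.0622, 0.0121]
tcp_rot: [[0.94, 0.34, 0.0], [0.34, -0.94, -0.0], [-0.0, 0.0, -1.0]]
force: [0.2, 0.1, -0.5]
opening: 0.0001
grip_force: 0.0
```

```bash
python3 - <<'E'
from h import *
im=snap("scene","scene5"); s=ctrl.observe(); p=s["tool_pos"]; print(p,s["force"],ang(np.array(s["tcp_rot"])[:,1]))
cv2.imwrite("pics/crop5.png",cv2.resize(im[150:310,270:470,::-1],None,fx=3.7,fy=3.7,interpolation=cv2.INTER_CUBIC))
E
```

```text
[0.51537013 0.06186223 0.01209776] [ 0.53434317 -0.6401396   0.32580829] -70.07371119901062
```

View pics/crop5.png

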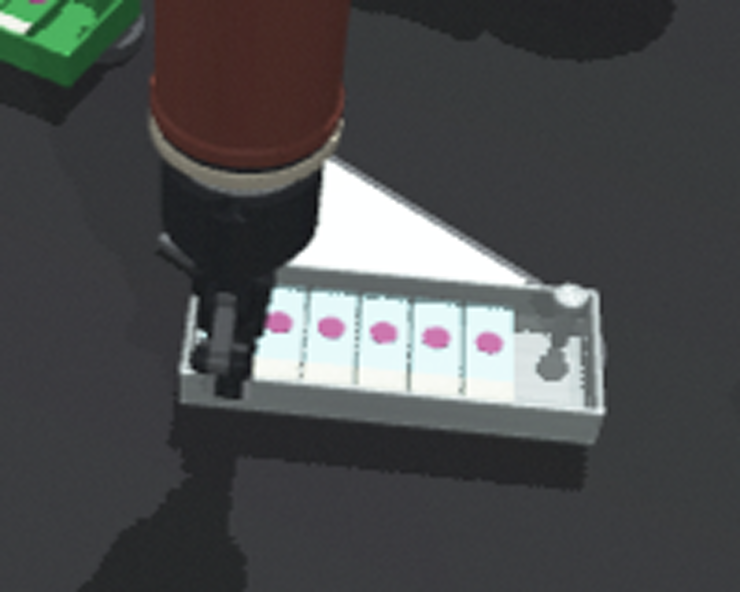

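The tray is now turning. The finger (tip at crop (235,395)) bears on the outside of the near wall, and the rim runs from (185,375) to (602,410). The push works, so I'll carry on along the arc.

Request:
arm_command(increments=[-0.4,-0.88,0,0,0,0.051,-0.4,-0.88,0,0,0,0.051,-0.4,-0.88,0,0,0,0.051,-0.4,-0.88,0,0,0,0.051,-0.4,-0.88,0,0,0,0.051,-0.4,-0.88,0,0,0,0.051,-0.4,-0.88,0,0,0,0.051,-0.4,-0.88,0,0,0,0.051,-0.4,-0.88,0,0,0,0.051,-0.4,-0.88,0,0,0,0.051,0,0,0,0,0,0])

```text
time_s: 10.35
tool_pos: [0.466, 0.1438, 0.0119]
tcp_rot: [[0.987, -0.161, -0.0], [-0.161, -0.987, 0.0], [-0.0, -0.0, -1.0]]
force: [-0.4, 0.1, 0.5]
opening: 0.0003
grip_force: 0.0
```

```bash
python3 - <<'E'
from h import *
im=snap("scene","scene6"); s=ctrl.observe(); p=s["tool_pos"]; print(p,s["force"],ang(np.array(s["tcp_rot"])[:,1]))
cv2.imwrite("pics/crop6.png",cv2.resize(im[150:310,270:470,::-1],None,fx=3.7,fy=3.7,interpolation=cv2.INTER_CUBIC))
E
```

```text
[0.46636892 0.14340845 0.01199896] [-0.04333804 -0.50571533 -0.08063685] -99.28178260808602
```

View pics/crop6.png

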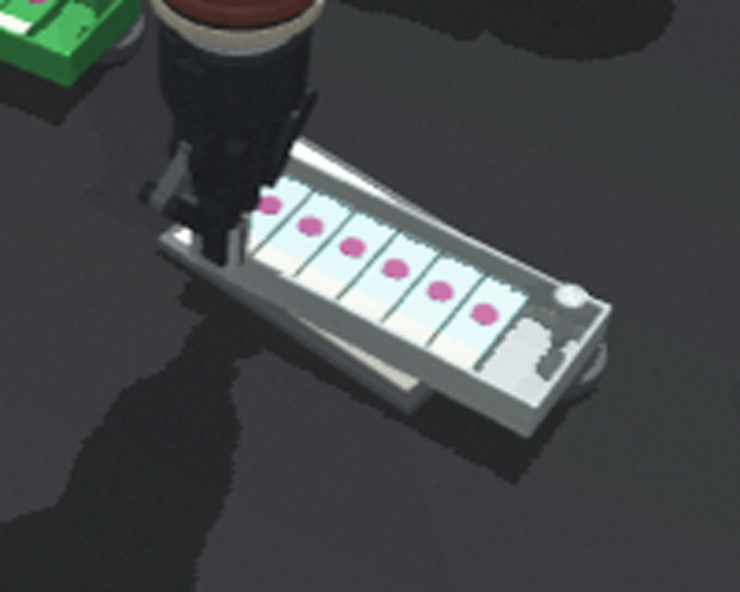

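The tray is nearly over the panel: its far rim runs (608,308)–(290,160) in the crop and is a few degrees short of parallel. I'll compute the rest numerically from these points.

```bash
python3 - <<'E'
from h import *
f=lambda p,z=.04: ray("scene",np.array(p)/3.7+[270,150],z)[:2]
a,b,c,d=f((608,308)),f((540,405)),f((290,160)),f((250,270))
print("far rim",ang(c-a),"near rim",ang(d-b),"pin end +90",ang(b-a)-90+360,a,b)
print("panel far edge",ang(f((300,140),.01)-f((545,275),.01)))
# far rim by edges: brightest line fit
im=cv2.imread("pics/scene6.png"); g=cv2.cvtColor(im,cv2.COLOR_BGR2GRAY)
L=cv2.createLineSegmentDetector().detect(g[150:310,310:470])[0][:,0]
for l in L:
    if np.hypot(l[2]-l[0],l[3]-l[1])>28:
        p,q=l[:2]+[310,150],l[2:]+[310,150]; print(np.round(l+[310,150,310,150]),[round(ang(ray("scene",q,z)-ray("scene",p,z)),1) for z in(.01,.04)])
E
```

```text
far rim 175.79240988483218 near rim 177.59162903953845 pin end +90 175.85765053703474 [0.66573957 0.2160448 ] [0.65975224 0.13337406]
panel far edge 170.55217834120194
[427. 228. 351. 188.] [np.float64(171.5), np.float64(171.5)]
[349. 192. 418. 227.] [np.float64(-6.7), np.float64(-6.7)]
[338. 220. 414. 260.] [np.float64(-6.0), np.float64(-6.0)]
[412. 267. 435. 233.] [np.float64(86.2), np.float64(86.2)]
[411. 229. 347. 197.] [np.float64(174.4), np.float64(174.4)]
[312. 215. 380. 257.] [np.float64(-10.4), np.float64(-10.4)]
[382. 252. 353. 236.] [np.float64(172.7), np.float64(172.7)]
[385. 254. 411. 267.] [np.float64(-5.9), np.float64(-5.9)]
[407. 280. 342. 244.] [np.float64(174.3), np.float64(174.3)]
[396. 160. 362. 150.] [np.float64(-175.2), np.float64(-175.2)]
```

Request:
arm_command(increments=[-0.4,-0.88,0,0,0,0.051,-0.4,-0.88,0,0,0,0.051,0,0,0,0,0,0,0,1.5,0,0,0,0,0,2.0,0,0,0,0,0,0,-5,0,0,0,0,0,-5,0,0,0,0,0,-5,0,0,0,2,5,0,0,0,0,2,5,0,0,0,0,2,5,0,0,0,0,2,5,0,0,0,0,2,5,0,0,0,0,2,5,0,0,0,0,0,0,0,0,0,0])

```text
time_s: 12.28
tool_pos: [0.4874, -0.1987, 0.1615]
tcp_rot: [[0.963, -0.27, -0.001], [-0.27, -0.963, -0.001], [-0.0, 0.001, -1.0]]
force: [0.5, 0.3, -0.2]
opening: 0.0001
grip_force: 0.0
```

```bash
python3 - <<'E'
from h import *
a=snap("top","top7"); snap("scene","scene7"); print(ctrl.observe()["tool_pos"],ctrl.observe()["time_s"])
for n,im,x0,y0,w,h in(("top",a,170,110,150,180),("scene",cv2.imread("pics/scene7.png"),300,150,170,150)):
    g=im.mean(2).astype(np.uint8)[y0:y0+h,x0:x0+w]
    for l in cv2.createLineSegmentDetector().detect(g)[0][:,0]:
        if np.hypot(l[2]-l[0],l[3]-l[1])>26:
            p,q=l[:2]+[x0,y0],l[2:]+[x0,y0]; print(n,np.round(np.r_[p,q]),round(ang(ray(n,q,.02)-ray(n,p,.02))%180,1))
P=cv2.imread("pics/top0.png")[130:265,385:460].astype(int); Q=a[130:265,385:460,::-1].astype(int); print("vial area diff",(abs(P-Q).max(2)>40).mean())
# magenta dots
m=cv2.inRange(a[:,:,::-1][110:290,170:320],(100,40,130),(200,110,255)); n,_,st,ct=cv2.connectedComponentsWithStats(m); ok=ct[st[:,4]>12][1:] if True else 0
w=np.array([ray("top",c+[170,110],.02)[:2] for c in ok]); print(len(w),np.round(w,3).tolist(), cv2.fitLine(w.astype(np.float32),cv2.DIST_L2,0,.001,.001)[:2].ravel())
E
```

```text
[ 0.48825187 -0.19367947  0.16165747] 12.375
top [197. 243. 224. 144.] 168.3
top [257. 182. 267. 151.] 166.3
top [265. 148. 238. 142.] 78.9
top [223. 142. 216. 168.] 168.8
top [245. 266. 267. 181.] 167.9
top [187. 252. 246. 266.] 77.6
top [212. 168. 187. 253.] 167.5
top [226. 153. 202. 243.] 168.6
top [241. 256. 199. 247.] 78.9
top [260. 183. 242. 253.] 168.7
top [239. 253. 256. 183.] 169.0
top [204. 243. 238. 251.] 78.7
top [236. 145. 262. 150.] 79.2
top [242. 224. 211. 217.] 78.5
top [249. 197. 218. 190.] 78.9
top [252. 184. 222. 177.] 78.7
top [216. 202. 247. 208.] 79.3
top [246. 211. 215. 204.] 78.7
top [219. 188. 250. 195.] 78.9
top [272. 183. 265. 212.] 167.9
scene [427. 228. 350. 183.] 168.7
scene [326. 205. 410. 258.] 168.6
scene [412. 228. 382. 210.] 168.4
scene [408. 265. 436. 234.] 81.1
scene [314. 213. 381. 258.] 167.5
scene [349. 183. 323. 204.] 78.7
scene [383. 251. 326. 214.] 168.6
scene [386. 252. 409. 267.] 168.0
scene [351. 187. 419. 226.] 168.8
scene [396. 160. 362. 150.] 4.6
scene [430. 255. 407. 278.] 77.3
scene [350. 244. 312. 219.] 167.9
vial area diff 0.02271604938271605
6 [[0.609, 0.195], [0.58, 0.201], [0.551, 0.207], [0.523, 0.212], [0.494, 0.218], [0.465, 0.224]] [ 0.9803479  -0.19727646]
```

The tray lies at 168.7° and the panel at 167.6°, within about 1°. The arm is clear.

```bash
python3 -c "
from station import ctrl
print(ctrl.hand_in())"
```

```text
the job is handed in; nothing more can be done
None
```

The slide tray now lies over the light panel, about 1° from parallel, the arm is clear of everything, the vial tray was never touched, and the job was handed in at about 12.4 s (no verdict was returned).

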